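# Cup on the drying peg, then crack the rinse pot's stuck lid and hold it ajar

### The job

The rinsed measuring cup lies in the saddle on the lid of the parts-rinse pot: stand it upside down on the drying peg, mouth down and fully home, and let go of it. Then take the lid's handle, break the lid free from its sticky gasket and finish while holding it ajar with the fingers, its handle-side edge about 40 mm above the rim, so that the pot can vent; never swing the lid more than about 80 mm open, and leave the tin, the oil bottle and the steel bush where they are.

Things in the scene. Friction and masses are not known exactly. Their poses are not given: they have to be found in the camera images.
- cup_mid (a point): Middle of the axis of a straight-sided aluminium cup, 52 mm outside diameter, 78 mm long, wall and bottom 3 mm, about 110 g, loose. z axis: from the closed bottom to the open mouth. At the start it lies on its side on the lid, axis 32 mm above the lid's top, mouth pointing to the hinge, away from the handle.
- cup: The same cup; origin at the centre of the outside of its closed bottom, z axis towards the mouth. At the start it rests on two low rubber ribs on the lid, parallel to its axis, 84 mm long and 10 mm high, which reach only 18 mm to either side of the axis: fingers have room on both sides of the cup.
- peg_tip (a point): Top centre of the drying peg: upright steel post, 28 mm diameter, top edge chamfered, top 105 mm above the bench, on a round foot 110 mm wide and 10 mm high, all fixed. z is up. A cup fully home rests with the inside of its bottom on the post's top: its middle is then 36 mm below this point, its rim 30 mm above the bench.
- lid_handle (a point): Middle of the lid's handle: round black bar, 14 mm diameter, 104 mm long, parallel to the hinge, axis 33 mm above the lid's top, on two 10 mm posts 84 mm apart (grip between them). It is 175 mm from the hinge line and, when shut, 39 mm above it. It turns with the lid. y axis along the bar; lid shut: x axis level from handle to hinge, z up.
- lid_hinge (a point): Centre of the hinge line, at the back of the pot's rim, 113 mm above the bench; fixed. x axis points level from the handle's side to the hinge side, y along the hinge line. The pot is a fixed grey steel tank, 200 mm (x) by 170 mm (y), 110 mm high, its centre 100 mm before the hinge along -x; the lid is flat steel, 206 x 176 x 6 mm, about 0.4 kg.
- lid (a joint): Lid angle in rad: 0 shut, grows as the handle's edge lifts, stops at 1.0. Front edge 203 mm from the hinge: 0.2 rad is a gap of about 40 mm. The gasket grips through about the first 10 mm of lift, most at its start, needing a peak of about 16 N upwards at the handle (weight included); beyond that little but weight is left, 2 to 3 N there. It falls shut if let go.
- tin: Bystander: blue rectangular paste tin with a round steel cap, 60 x 90 x 93 mm high; origin under its centre. Leave it alone.
- oil: Bystander: yellow plastic oil bottle with a black cap, 60 mm diameter, 160 mm high; origin under its centre. Leave it alone.
- bush: Bystander: flanged steel bush, flange 68 mm diameter, 45 mm high; origin under its centre. Leave it alone.
Things that resemble listed ones, but are neither listed nor needed, are in the scene too. Leave any orange or pink look-alike of the cup alone.

How it is judged:
By the outcome, as a careful person would: the job done as asked, in the order asked, and still so for the second after the job is handed in, while the arm keeps its last pose, push and grip.
It also fails if it takes over 58 s, if anything falls off the work surface, if the arm or the gripper's body presses on something with over 40 N, if the wrist force passes 120 N, or if a joint passes its speed limit or range.

### The arm

A 7-joint arm with a two-finger parallel gripper is mounted at the origin on the work surface. World frame = base frame: x ahead of the robot, y to its left, z up, the work surface at z = 0. Lengths are in m, angles in rad, forces in N, time in s.
With the tool pointing down it reaches from about 0.4 to 0.85 m from the base axis. Payload 10.4 kg.
Tool frame: the origin (TCP) lies between the finger pads; the fingertips stand 22 mm ahead of it and the grasp point (between the pads) lies 3 mm ahead of it (r.nose_length is the distance from the TCP to the fingertips, in m); z points along the fingers, y is the line along which they close (so a half turn about z gives the same grasp; the last joint's range is limited). The gripper opens to 87 mm and grips with 3 to 60 N. Pads are 19 mm wide; open, the fingers measure 117 mm over their backs; the gripper's body (75 mm by 190 mm) begins 51 mm behind the grasp point.
Start: joints at [1.126, 0.332, -0.065, 1.46, 0.022, 1.35, -0.088], TCP at [0.256, -0.57, 0.245] pointing down, gripper open.
Joint ranges: [-2.6, 2.6], [-0.5, 2.12], [-1.47, 1.34], [0.16, 2.42], [-1.27, 4.41], [0.06, 2.06], [-2.6, 2.6]. Speed limits (rad/s): [2.22, 2.22, 2.79, 2.79, 3.14, 3.14, 3.14].

### API

Orientations are given as a unit quaternion [x, y, z, w].
In Python, from bench import readout, cams, r gives the robot as it stands. The module is installed in compiled form; this text tells all that it offers.
- The arm moves only by the tool step_arm, never from a script. Its argument "deltas" is a list that holds one entry, the list of rows, each a list of 7 numbers: the turn, a rotation vector about the tool's x, y, z in rad, then the shift along the tool's x, y, z in m, then the opening in per cent of the stroke, from 0 (shut) to 100 (fully open). A call has 1 to 20 rows; each row is the pose to reach, as a shift and turn from the pose commanded when the call began, along the tool's axes at that moment; what a row does not reach only later rows make up. A row lasts 1/8 s, in which the tool goes at most 62.5 mm and 10.7 degrees, less where a joint would pass 70% of its speed; a pose out of reach is approached as far as the arm can. A call with a gripper value outside its range is refused whole. The fingers move at their own pace and stop on an object; "squeeze" is the grip in N (left out, the last holds). Time passes only in rows, so rows that repeat a pose let the fingers close. It gives the time, the measured TCP pose, the force, the opening and the grip force at its end, in the units of the state.
- readout.read_state(): the state, without advancing time (a new reading comes with each control period).
- cams.camera(name): name is "side" or "top"; returns a dict with "img" (400x640x3 uint8, red, green, blue), "fx", "fy", "cx", "cy" (pixels), "k1" (the pictures are not rectified: a ray, as slopes to the right and down, at radius r is drawn at 1 + k1 r^2 times it, then the intrinsics apply), "origin" and "rotation" of the camera in the world. Camera axes: x right, y up, looking along -z (the intrinsics and any distortion apply to the point x, -y, -z); pixel columns grow to the right and rows downward; lengths in m; the calibration is good to about 2 mm. A picture is of the moment at which its call begins. There is no depth.
- r.close_job(): hands the job in; it is judged then, once.
The state is a dict: "time": time; "joint_positions": joint angles; "joint_vel": joint speeds; "joint_torque": joint torques, N m; "ee_pos": TCP position; "eef_rot": TCP orientation; "ft_force": force on the tool from outside, world axes, zero at the start; "torque": the same for the moment, N m; "width": finger opening in m; "grip_force": force on a finger pad.
Only numpy, scipy, OpenCV 4.12 (cv2) and the standard library are available. Lean on these libraries where they do the work, as an engineer would, in place of code of your own. Each camera call takes 0.05 s, during which the arm holds its last target. There are 200 camera calls.

## Working session

There is one attempt and no reset: what is moved stays moved. The work goes in short steps, Python scripts to look and compute and a tool call to move; the robot and the scene stay as the last step left them, time stands still between calls to the robot, and variables do not carry over. Pictures are saved under pics/ and viewed, at most 10 in all, crops included, and the job is handed in when it is done.

Besides the shell and the picture viewer there is one more tool, called as a command line: name --argument value ..., lists and objects as JSON in quotes. step_arm: Moves the arm, as the interface text tells. Its arguments: {"type":"object","properties":{"deltas":{"type":"array"},"squeeze":{"type":"number"}},"required":["deltas"]}

```bash
mkdir -p pics
cat > h.py <<'E'
import numpy as np, cv2
from scipy.spatial.transform import Rotation as R
from bench import readout, cams, r
def rot(c):
    q=np.array(c["rotation"],float)
    return q if q.shape==(3,3) else R.from_quat(q).as_matrix()
def ray(c,u,v):
    x=(u-c["cx"])/c["fx"]; y=(v-c["cy"])/c["fy"]
    rd=np.hypot(x,y); s=rd
    for _ in range(30): s=rd/(1+c["k1"]*s*s)
    k=s/rd if rd>0 else 1
    d=rot(c)@np.array([x*k,-y*k,-1]); return np.array(c["origin"]),d/np.linalg.norm(d)
def onz(c,u,v,z):
    o,d=ray(c,u,v); return o+d*(z-o[2])/d[2]
def proj(c,p):
    q=rot(c).T@(np.array(p)-np.array(c["origin"])); x,y=q[0]/-q[2],-q[1]/-q[2]
    k=1+c["k1"]*(x*x+y*y); return np.array([c["fx"]*x*k+c["cx"],c["fy"]*y*k+c["cy"]])
def tri(a,b):
    (o1,d1),(o2,d2)=a,b
    t=np.linalg.lstsq(np.stack([d1,-d2],1),o2-o1,rcond=None)[0]
    p,q=o1+t[0]*d1,o2+t[1]*d2; return (p+q)/2,np.linalg.norm(p-q)
E
python3 - <<'E'
from h import *
for n in("top","side"):
    c=cams.camera(n); cv2.imwrite(f"pics/{n}0.png",c["img"][...,::-1])
    print(n,{k:np.round(v,4).tolist() for k,v in c.items() if k!="img"})
s=readout.read_state(); print({k:np.round(v,3).tolist() for k,v in s.items()}, r.nose_length)
E
```

```text
top {'fx': 387.7539, 'fy': 387.7539, 'cx': 324.0007, 'cy': 195.4878, 'k1': -0.0002, 'origin': [0.5361, -0.0017, 1.0896], 'rotation': [0.0226, -0.0159, -0.6983, 0.7153]}
side {'fx': 393.1262, 'fy': 393.1262, 'cx': 318.1109, 'cy': 199.6644, 'k1': -0.0588, 'origin': [0.2012, 0.5534, 0.986], 'rotation': [-0.0943, 0.3056, 0.9056, -0.2786]}
{'time': 0.1, 'joint_positions': [1.126, 0.333, -0.065, 1.461, 0.022, 1.35, -0.089], 'joint_vel': [-0.001, 0.0, 0.0, -0.003, -0.001, 0.0, 0.001], 'joint_torque': [0.002, -62.454, 0.025, -39.072, -0.061, 0.037, -0.0], 'ee_pos': [0.256, -0.57, 0.244], 'eef_rot': [0.978, 0.209, -0.0, -0.001], 'ft_force': [-0.334, -0.623, 0.203], 'torque': [-0.032, 0.025, -0.011], 'grip_force': 0.0, 'width': 0.087} 0.022
```

View pics/top0.png

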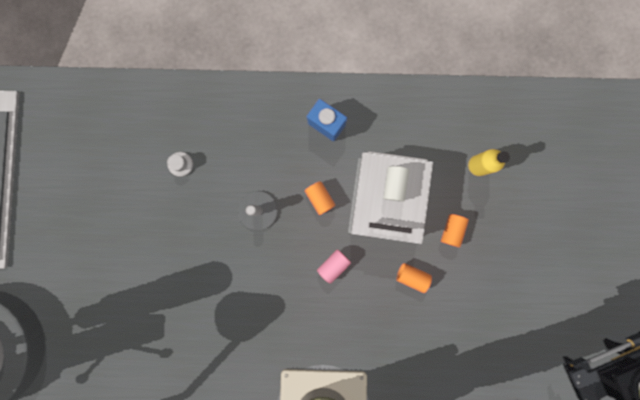

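View pics/side0.png

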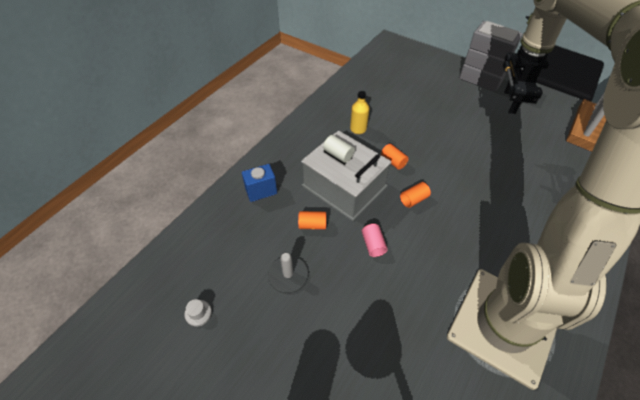

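Top picture: white cup on the lid at about (396,184), handle bar at (390,227), peg tip near (251,210). The bush is at (180,163), the tin at (327,118) and the oil bottle at (488,162). Side picture: cup (340,149), handle (372,163), peg (286,262).

Cup candidates in the top view are orange (320,198), (455,230) and (414,278), pink (334,266), and the metallic white one (396,184). Only the last is uncoloured and lies on the lid, so it is the one meant. I'll confirm it in one crop.

Run:
```python
from h import *
a=cv2.imread("pics/top0.png"); b=cv2.imread("pics/side0.png")
A=cv2.resize(a[145:255,230:450],None,fx=3.6,fy=3.6,interpolation=cv2.INTER_CUBIC)[:, :792]
B=cv2.resize(b[125:222,295:395],None,fx=4,fy=4,interpolation=cv2.INTER_CUBIC)
B2=cv2.resize(b[240:300,260:320],None,fx=3.3,fy=3.3,interpolation=cv2.INTER_CUBIC)
cv2.imwrite("pics/cropA.png",A)
o=np.zeros((400,600,3),np.uint8); o[:388,:400]=B; o[:198,400:598]=B2
cv2.imwrite("pics/cropB.png",o)
```

```text
(no output)
```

View pics/cropA.png

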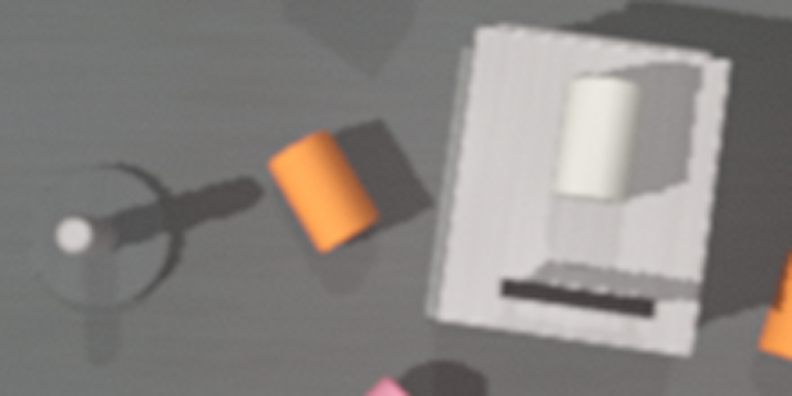

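View pics/cropB.png

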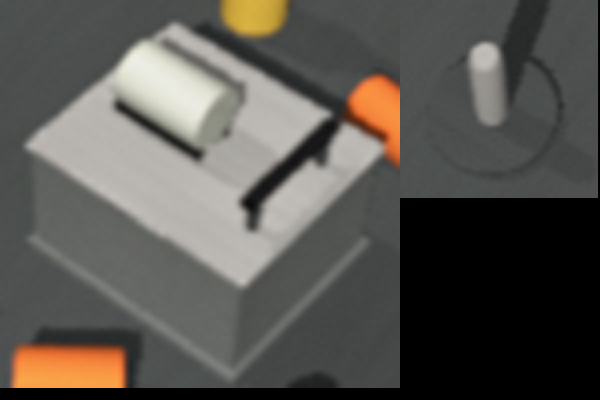

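The crops confirm the metallic cup lies on the lid, its closed bottom towards the handle. Handle ends are at crop A (502,290) and (655,308), and the peg top is at (74,235). Next I measure these by masks.

```bash
cat > meas.py <<'E'
from h import *
def pca(m):
    ys,xs=np.nonzero(m); return cv2.minAreaRect(np.stack([xs,ys],1).astype(np.float32)),len(xs),(xs.mean(),ys.mean())
def blob(m,seed):
    n,l=cv2.connectedComponents(m.astype(np.uint8)); return l==l[seed[1],seed[0]]
E
python3 - <<'E'
from meas import *
t=cams.camera("top"); s=cams.camera("side")
I=t["img"].astype(int); J=s["img"].astype(int)
print("cup/lid px",I[184,396],I[184,375],I[210,396],I[227,390],I[210,251],I[218,251], "side",J[149,340],J[170,330],J[256,286])
# cup: green-ish bias vs lid
d=I[...,1]-I[...,0]
m=blob((d>=0)&(I.sum(2)>500),(396,184)); print("cup top",pca(m)); rc=pca(m)[0]
b=cv2.boxPoints(rc); print(np.round([onz(t,*p,.151) for p in b],3).tolist(), onz(t,*rc[0],.151))
h=(I.sum(2)<190); h[:215]=0;h[242:]=0;h[:,:360]=0;h[:,425:]=0
print("I dark",pca(h)); rh=pca(h)[0]; b=cv2.boxPoints(rh)
print(np.round([onz(t,*p,.152) for p in b],3).tolist(), onz(t,*rh[0],.152))
# peg top, top view
g=np.zeros(I.shape[:2],bool); g[200:222,240:264]=I[200:222,240:264].sum(2)>480
print("peg",pca(g), onz(t,*pca(g)[2],.105))
# lid corners at z .119
l=(I.min(2)>120); l[:, :345]=0; l[:,440:]=0; l[:145]=0; l[250:]=0
l=blob(l,(375,184)); rl=pca(l)[0]; b=cv2.boxPoints(rl)
print("lid",rl); P=np.array([onz(t,*p,.119) for p in b]); print(np.round(P,3).tolist(), P.mean(0))
# side
ds=J[...,1]-J[...,0]
m=np.zeros(J.shape[:2],bool); m[125:175,315:365]=((ds>=0)&(J.sum(2)>480))[125:175,315:365]
print("cup side",pca(m),onz(s,*pca(m)[0][0],.151))
g=np.zeros(J.shape[:2],bool); g[245:285,272:300]=J[245:285,272:300].sum(2)>330
print("peg side",pca(g))
for a in [(251,210.3)]: print(proj(s,[*onz(t,*a,.105)[:2],.105]))
E
```

```text
cup/lid px [231 230 221] [207 202 201] [199 194 192] [72 66 67] [208 204 202] [118 120 120] side [234 235 226] [186 183 178] [188 185 180]
cup top (((319.5, 199.5), (399.0, 639.0), 90.0), 255985, (np.float64(319.4998925718304), np.float64(199.50508428228216)))
[[1.06, 0.834, 0.151], [1.09, -0.76, 0.151], [0.128, -0.741, 0.151], [0.085, 0.765, 0.151]] [0.57710859 0.01855668 0.151     ]
I dark (((0.0, 0.0), (0.0, 0.0), 0.0), 0, (np.float64(nan), np.float64(nan)))
[[1.059, 0.833, 0.152], [1.059, 0.833, 0.152], [1.059, 0.833, 0.152], [1.059, 0.833, 0.152]] [1.05903137 0.832843   0.152     ]
peg (((250.0, 210.0), (8.0, 8.0), 90.0), 68, (np.float64(249.97058823529412), np.float64(209.94117647058823))) [0.54834973 0.195628   0.105     ]
lid ((385.7900085449219, 195.96998596191406), (86.40845489501953, 85.98418426513672), 8.130102157592773)
[[0.497, -0.026, 0.119], [0.712, -0.052, 0.119], [0.686, -0.268, 0.119], [0.472, -0.239, 0.119]] [ 0.59195044 -0.14632902  0.119     ]
cup side (((336.188232421875, 146.34703063964844), (25.693326950073242, 15.109210014343262), 32.47119140625), 373, (np.float64(336.4155495978552), np.float64(146.5656836461126))) [ 0.62697915 -0.16793679  0.151     ]
peg side (((285.5, 265.0), (24.0, 9.0), 90.0), 206, (np.float64(285.83009708737865), np.float64(264.54368932038835)))
[285.40147718 255.39600456]meas.py:3: RuntimeWarning: Mean of empty slice.
  ys,xs=np.nonzero(m); return cv2.minAreaRect(np.stack([xs,ys],1).astype(np.float32)),len(xs),(xs.mean(),ys.mean())
  ret = ret.dtype.type(ret / rcount)
```

Run:
```python
from meas import *
t=cams.camera("top"); s=cams.camera("side")
I=cv2.GaussianBlur(t["img"],(0,0),.6).astype(int); J=cv2.GaussianBlur(s["img"],(0,0),.6).astype(int)
def sub(m,x0,x1,y0,y1):
    k=np.zeros_like(m); k[y0:y1,x0:x1]=m[y0:y1,x0:x1]; return k
f=lambda K:2*K[...,1]-K[...,0]-K[...,2]
m=sub((f(I)>=2)&(I.sum(2)>420),376,415,158,208); m=blob(m,(396,184)); rc,n,cm=pca(m); print("cup top",rc,n,cm)
print(np.round([onz(t,*p,.151) for p in cv2.boxPoints(rc)],3).tolist(), onz(t,*rc[0],.151),onz(t,*cm,.151))
h=sub(I.sum(2)<290,362,420,215,240); h=blob(h,(390,227)); rh,n,ch=pca(h); print("handle",rh,n,ch)
print(np.round([onz(t,*p,.152) for p in cv2.boxPoints(rh)],3).tolist(), onz(t,*ch,.152))
m2=sub((f(J)>=2)&(J.sum(2)>400),318,362,128,170); m2=blob(m2,(338,147)); r2,n,c2=pca(m2); print("cup side",r2,n,c2,onz(s,*r2[0],.151))
print("tri cup",tri(ray(t,*rc[0]),ray(s,*r2[0])))
# lid outline by quad
l=sub(I.min(2)>150,345,440,145,250)|m; l=cv2.morphologyEx(l.astype(np.uint8),cv2.MORPH_CLOSE,np.ones((15,15)))
c=max(cv2.findContours(l,0,2)[0],key=cv2.contourArea); q=cv2.approxPolyDP(c,6,True)[:,0]; print("lid",q.tolist()); print(np.round([onz(t,*p,.119) for p in q],3).tolist())
```

```text
cup top ((395.7380065917969, 182.96507263183594), (22.071338653564453, 34.75905227661133), 7.594643592834473) 739 (np.float64(395.60757780784843), np.float64(183.13937753721245))
[[0.583, -0.134, 0.151], [0.667, -0.144, 0.151], [0.661, -0.197, 0.151], [0.577, -0.187, 0.151]] [ 0.62162495 -0.16526338  0.151     ] [ 0.6211936  -0.16495374  0.151     ]
handle ((390.03997802734375, 227.219970703125), (40.587928771972656, 3.8183767795562744), 8.130102157592773) 149 (np.float64(390.28187919463085), np.float64(227.3020134228188))
[[0.515, -0.104, 0.152], [0.525, -0.105, 0.152], [0.513, -0.202, 0.152], [0.504, -0.201, 0.152]] [ 0.51415534 -0.15349368  0.152     ]
cup side ((339.5, 150.0), (38.0, 43.0), 90.0) 843 (np.float64(338.2538552787663), np.float64(152.2455516014235)) [ 0.61070029 -0.16065486  0.151     ]
tri cup (array([ 0.6196707 , -0.16916917,  0.13891198]), np.float64(0.007092874655064701))
lid [[362, 153], [349, 231], [421, 243], [432, 163]]
[[0.698, -0.085, 0.119], [0.502, -0.056, 0.119], [0.476, -0.236, 0.119], [0.677, -0.261, 0.119]]
```

```bash
cat >> h.py <<'E'
E3=np.array([.9916,-.129,0]); K=np.array([0,0,1.])
C=np.array([.621,-.165,.151]); H=np.array([.514,-.153,.152]); PEG=np.array([.549,.196,.105])
def tool(yaw,th,flip=False):
    e=np.array([np.cos(yaw),np.sin(yaw),0]); z=np.sin(th)*e-np.cos(th)*K; x=np.cos(th)*e+np.sin(th)*K
    if flip: x=-x
    return np.stack([x,np.cross(z,x),z],1)
def rel(Rg,g,Rc=None,pc=None,ahead=.003):
    """goal: grasp point at g with tool rotation Rg; from given/current pose"""
    s=readout.read_state()
    if Rc is None: Rc=R.from_quat(s["eef_rot"]).as_matrix()
    if pc is None: pc=np.array(s["ee_pos"])
    p=np.array(g)-ahead*Rg[:,2]
    return np.round(np.r_[R.from_matrix(Rc.T@Rg).as_rotvec(),Rc.T@(p-pc)],4).tolist()
def st():
    s=readout.read_state(); print({k:np.round(s[k],3).tolist() for k in("time","joint_positions","ee_pos","ft_force","width","grip_force")}); print(np.round(R.from_quat(s["eef_rot"]).as_matrix(),3).tolist()); return s
E
python3 - <<'E'
from h import *
T=tool(-.129,np.pi/4); print(rel(T,C-.13*T[:,2]))
E
```

```text
[-0.2165, 0.7651, 0.5218, 0.4189, -0.2694, -0.0006]
```

step_arm --deltas '[[[-0.217, 0.765, 0.522, 0.419, -0.269, -0.001, 100], [-0.217, 0.765, 0.522, 0.419, -0.269, -0.001, 100], [-0.217, 0.765, 0.522, 0.419, -0.269, -0.001, 100], [-0.217, 0.765, 0.522, 0.419, -0.269, -0.001, 100], [-0.217, 0.765, 0.522, 0.419, -0.269, -0.001, 100], [-0.217, 0.765, 0.522, 0.419, -0.269, -0.001, 100], [-0.217, 0.765, 0.522, 0.419, -0.269, -0.001, 100], [-0.217, 0.765, 0.522, 0.419, -0.269, -0.001, 100], [-0.217, 0.765, 0.522, 0.419, -0.269, -0.001, 100], [-0.217, 0.765, 0.522, 0.419, -0.269, -0.001, 100], [-0.217, 0.765, 0.522, 0.419, -0.269, -0.001, 100], [-0.217, 0.765, 0.522, 0.419, -0.269, -0.001, 100]]]' --squeeze 35

```text
time: 1.8
ee_pos: [0.5276, -0.1544, 0.2455]
eef_rot: [0.922, -0.061, 0.382, 0.025]
ft_force: [0.4, 0.1, 0.3]
width: 0.0872
grip_force: 0.0
```

Run:
```python
from h import *
st()
T=tool(-.129,np.pi/4); print(rel(T,C-.13*T[:,2]), rel(T,C))
a=cams.camera("top")["img"][110:260,300:480]; b=cams.camera("side")["img"][90:240,260:440]
cv2.imwrite("pics/pre.png",cv2.resize(np.hstack([a,b]),None,fx=2.2,fy=2.2,interpolation=cv2.INTER_CUBIC)[...,::-1])
```

```text
{'time': 1.8, 'joint_positions': [1.013, -0.295, -0.647, 2.265, -0.795, 0.435, -0.769], 'ee_pos': [0.528, -0.154, 0.245], 'ft_force': [0.402, 0.134, 0.263], 'width': 0.087, 'grip_force': 0.0}
[[0.701, -0.131, 0.701], [-0.092, -0.991, -0.093], [0.707, 0.0, -0.707]]
[0.0018, -0.0002, -0.0013, -0.0003, -0.0015, 0.0003] [0.0018, -0.0002, -0.0013, -0.0003, -0.0017, 0.1303]
```

View pics/pre.png

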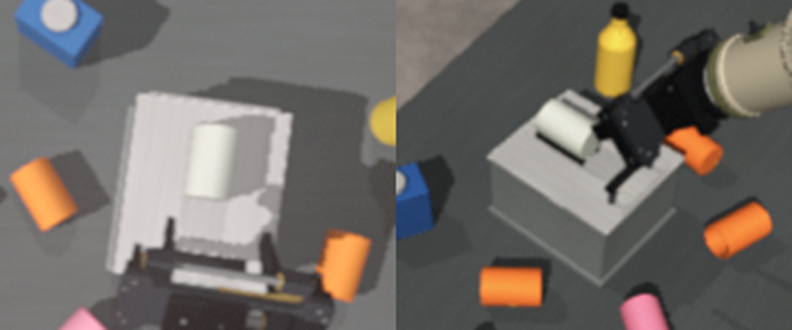

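The picture shows the fingers straddling the cup's line: fingertips at (170,225) and (268,250) against the cup at (212,160) in the left half. The body clears the handle. Advance along the tool axis and close.

step_arm --deltas '[[[0.002, 0, -0.001, 0, -0.002, 0.04, 100], [0.002, 0, -0.001, 0, -0.002, 0.08, 100], [0.002, 0, -0.001, 0, -0.002, 0.105, 100], [0.002, 0, -0.001, 0, -0.002, 0.12, 100], [0.002, 0, -0.001, 0, -0.002, 0.13, 100], [0.002, 0, -0.001, 0, -0.002, 0.13, 100], [0.002, 0, -0.001, 0, -0.002, 0.13, 100]]]'

```text
time: 2.78
ee_pos: [0.6193, -0.1632, 0.1539]
eef_rot: [0.922, -0.059, 0.382, 0.024]
ft_force: [0.4, 0.1, -0.8]
width: 0.087
grip_force: 0.0
```

Run:
```python
from h import *
st(); T=tool(-.129,np.pi/4); print(rel(T,C))
a=cams.camera("top")["img"][140:250,340:450]; b=cams.camera("side")["img"][100:210,290:400]
cv2.imwrite("pics/pick.png",cv2.resize(np.hstack([a,b]),None,fx=3.6,fy=3.6,interpolation=cv2.INTER_CUBIC)[...,::-1])
```

```text
{'time': 2.775, 'joint_positions': [0.837, 0.124, -0.634, 2.17, -0.047, 0.089, -1.416], 'ee_pos': [0.619, -0.163, 0.154], 'ft_force': [0.377, 0.128, -0.777], 'width': 0.087, 'grip_force': 0.0}
[[0.701, -0.127, 0.702], [-0.09, -0.992, -0.09], [0.707, 0.0, -0.707]]
[-0.0011, -0.0003, 0.0013, -0.0007, 0.0016, 0.0004]
```

View pics/pick.png

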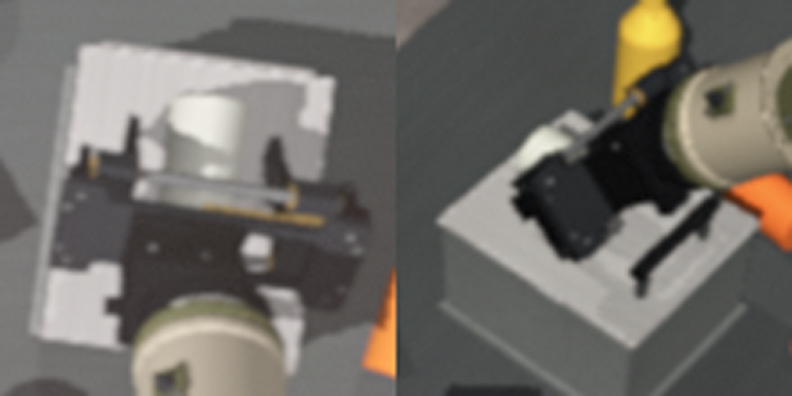

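The cup sits between the fingers: tips at about (138,150) and (272,170), cup centre at (205,150) in the left half. Close and lift a little.

step_arm --deltas '[[[0, 0, 0, 0, 0, 0, 40], [0, 0, 0, 0, 0, 0, 40], [0, 0, 0, 0, 0, 0, 40], [0, 0, 0, 0, 0, 0, 40], [0, 0, 0, 0, 0, 0, 40], [0, 0, 0, 0, 0, 0, 40]]]' --squeeze 35

```text
time: 3.62
ee_pos: [0.6195, -0.1633, 0.1537]
eef_rot: [0.922, -0.059, 0.382, 0.024]
ft_force: [-0.6, -0.5, -0.3]
width: 0.0502
grip_force: 35.0
```

step_arm --deltas '[[[0, 0, 0, 0.014, 0, -0.014, 40], [0, 0, 0, 0.035, 0, -0.035, 40], [0, 0, 0, 0.07, 0, -0.07, 40], [0, 0, 0, 0.1, 0, -0.11, 40], [0, 0, 0, 0.1, 0, -0.15, 40], [0, 0, 0, 0.1, 0, -0.15, 40]]]'

```text
time: 4.38
ee_pos: [0.5841, -0.159, 0.3331]
eef_rot: [0.921, -0.058, 0.383, 0.026]
ft_force: [-0.2, -0.1, -1.2]
width: 0.0503
grip_force: 35.0
```

Run:
```python
from h import *
s=st()
Rc=R.from_quat(s["eef_rot"]).as_matrix()
for yaw in (.34,.2):
    T=tool(yaw,np.pi/4,True); print(yaw, rel(T,PEG+[0,0,.15]), R.from_matrix(Rc.T@T).magnitude())
```

```text
{'time': 4.375, 'joint_positions': [1.1, -0.248, -0.737, 2.031, -0.564, 0.567, -1.021], 'ee_pos': [0.584, -0.159, 0.333], 'ft_force': [-0.154, -0.077, -1.176], 'width': 0.05, 'grip_force': 34.964}
[[0.699, -0.128, 0.704], [-0.088, -0.992, -0.093], [0.71, 0.003, -0.705]]
0.34 [-0.0039, -0.4721, 2.7752, -0.1109, -0.3469, -0.0056] 2.8150445952469743
0.2 [-0.0044, -0.3428, 2.8926, -0.111, -0.3472, -0.0057] 2.9128716254499336
```

```bash
cat > kin.py <<'E'
from h import *
from itertools import product
from scipy.optimize import least_squares
Z=lambda a:R.from_euler('z',a).as_matrix(); Y=lambda a:R.from_euler('y',a).as_matrix()
def chain(q,s):
    A=Z(-q[0])@Y(q[1]); B=A@Z(s[0]*q[2])@Y(q[3]); D=B@Z(s[1]*q[4])@Y(q[5]); return A,A@Z(s[0]*q[2]),B,D
LO=np.array([-2.6,-.5,-1.47,.16,-1.27,.06,-2.6]); HI=np.array([2.6,2.12,1.34,2.42,4.41,2.06,2.6])
E
python3 - <<'E'
from kin import *
Q=[[1.126,.333,-.065,1.461,.022,1.35,-.089],[1.013,-.295,-.647,2.265,-.795,.435,-.769],[.837,.124,-.634,2.17,-.047,.089,-1.416],[1.1,-.248,-.737,2.031,-.564,.567,-1.021]]
P=[[.256,-.57,.2445],[.5276,-.1544,.2455],[.6193,-.1632,.1539],[.5841,-.159,.3331]]
zt=[np.array([0,0,-1.]),np.array([.701,-.093,-.707]),np.array([.702,-.09,-.707]),np.array([.704,-.093,-.705])]
s=readout.read_state(); Rc=R.from_quat(s["eef_rot"]).as_matrix()
for sg in product((1,-1),(1,-1)):
    A=[];b=[];e=0
    for q,p,z in zip(Q,P,zt):
        a1,a1r,a2,a3=chain(q,sg); e+=np.linalg.norm(a3[:,2]-z)
        A.append(np.stack([K,a1[:,2],a2[:,2],a3[:,2],a1r[:,0],a2[:,0]],1)); b.append(p)
    x,res,rk,_=np.linalg.lstsq(np.vstack(A),np.hstack(b),rcond=None); print(sg,"dir err",e,x.round(3),np.sqrt(((np.vstack(A)@x-np.hstack(b))**2).mean()))
    a3=chain(Q[3],sg)[3]; M=a3.T@Rc; print(M.round(2).tolist())
E
```

```text
(1, 1) dir err 3.1858655173285357 [-1.462 -1.482 -0.646 -2.343  1.595 -1.191] 0.20348186904005927
[[-0.62, -0.75, 0.24], [0.39, -0.03, 0.92], [-0.68, 0.66, 0.32]]
(1, -1) dir err 2.5081418665860173 [ 0.302  2.386  1.044  1.466 -1.088  0.995] 0.21581646566145332
[[0.11, -0.64, 0.76], [0.97, 0.24, 0.06], [-0.22, 0.73, 0.65]]
(-1, 1) dir err 1.2261580217323502 [-0.02   0.201  0.332  0.017  0.203 -0.239] 0.025289668324883642
[[-0.9, 0.34, -0.26], [-0.43, -0.76, 0.49], [-0.03, 0.55, 0.84]]
(-1, -1) dir err 0.004387773188098215 [ 0.176  0.322  0.428  0.184  0.092 -0.076] 0.0194314830787327
[[-0.85, -0.52, 0.0], [0.52, -0.85, -0.0], [0.0, 0.0, 1.0]]
```

Run:
```python
from kin import *
from itertools import combinations
Q=[[1.126,.333,-.065,1.461,.022,1.35,-.089],[1.013,-.295,-.647,2.265,-.795,.435,-.769],[.837,.124,-.634,2.17,-.047,.089,-1.416],[1.1,-.248,-.737,2.031,-.564,.567,-1.021]]
P=np.hstack([[.256,-.57,.2445],[.5276,-.1544,.2455],[.6193,-.1632,.1539],[.5841,-.159,.3331]])
cols={k:[] for k in"K L1 L2 L3 a0x a0y a1x a1y a2x a2y a3x a3y b4x b4y b5x b5y".split()}
for q in Q:
    a0=Z(-q[0]); a1=a0@Y(q[1]); a1r=a1@Z(-q[2]); a2=a1r@Y(q[3]); a2r=a2@Z(-q[4]); a3=a2r@Y(q[5])
    for k,v in dict(K=K,L1=a1[:,2],L2=a2[:,2],L3=a3[:,2],a0x=a0[:,0],a0y=a0[:,1],a1x=a1[:,0],a1y=a1[:,1],b4x=a1r[:,0],b4y=a1r[:,1],a2x=a2[:,0],a2y=a2[:,1],b5x=a2r[:,0],b5y=a2r[:,1],a3x=a3[:,0],a3y=a3[:,1]).items(): cols[k].append(v)
cols={k:np.hstack(v) for k,v in cols.items()}
base=["K","L1","L2","L3"]; out=[]
for n in (1,2):
  for c in combinations([k for k in cols if k not in base],n):
    A=np.stack([cols[k] for k in base+list(c)],1); x=np.linalg.lstsq(A,P,rcond=None)[0]; out.append((np.abs(A@x-P).max(),c,x.round(3).tolist()))
for o in sorted(out,key=lambda o:o[0])[:6]: print(o)
for o in out[:12]: print(o)
```

```text
(np.float64(0.0005482655258415292), ('a0y', 'a2y'), [0.258, 0.448, 0.491, 0.329, -0.022, -0.024])
(np.float64(0.0005482655258415292), ('a0y', 'b4y'), [0.258, 0.448, 0.491, 0.329, -0.022, -0.024])
(np.float64(0.0005482655258415292), ('a1y', 'a2y'), [0.258, 0.448, 0.491, 0.329, -0.022, -0.024])
(np.float64(0.0005482655258415292), ('a1y', 'b4y'), [0.258, 0.448, 0.491, 0.329, -0.022, -0.024])
(np.float64(0.0023287401833996524), ('a1x', 'a2y'), [0.238, 0.459, 0.489, 0.319, -0.005, -0.045])
(np.float64(0.002328740183400013), ('a1x', 'b4y'), [0.238, 0.459, 0.489, 0.319, -0.005, -0.045])
(np.float64(0.039135118485132514), ('a0x',), [0.242, 0.425, 0.442, 0.301, 0.057])
(np.float64(0.00354858995798657), ('a0y',), [0.285, 0.436, 0.497, 0.343, -0.05])
(np.float64(0.040915039259615704), ('a1x',), [0.246, 0.415, 0.458, 0.287, 0.05])
(np.float64(0.00354858995798657), ('a1y',), [0.285, 0.436, 0.497, 0.343, -0.05])
(np.float64(0.044171067134585545), ('a2x',), [0.261, 0.393, 0.504, 0.272, -0.014])
(np.float64(0.0030707243656736827), ('a2y',), [0.238, 0.457, 0.486, 0.318, -0.042])
(np.float64(0.04547678974004321), ('a3x',), [0.244, 0.399, 0.475, 0.279, -0.039])
(np.float64(0.013610361847961439), ('a3y',), [0.274, 0.437, 0.489, 0.321, -0.041])
(np.float64(0.04532118307028821), ('b4x',), [0.255, 0.368, 0.462, 0.238, 0.064])
(np.float64(0.003070724365673738), ('b4y',), [0.238, 0.457, 0.486, 0.318, -0.042])
(np.float64(0.03863738655306859), ('b5x',), [0.192, 0.434, 0.478, 0.292, -0.057])
(np.float64(0.013610361847961439), ('b5y',), [0.274, 0.437, 0.489, 0.321, -0.041])
```

```bash
cat >> kin.py <<'E'
def fk(q):
    a0=Z(-q[0]); a1=a0@Y(q[1]); a2=a1@Z(-q[2])@Y(q[3]); a3=a2@Z(-q[4])@Y(q[5])
    return .258*K+.448*a1[:,2]+.491*a2[:,2]+.329*a3[:,2]-.022*a0[:,1]-.024*a2[:,1], a3@Z(np.pi/2-q[6])
def ik(q0,p,Rg,w=.02):
    f=lambda q:(lambda P,A:np.r_[(P-p)*10,R.from_matrix(Rg.T@A).as_rotvec()*3,w*(q-q0)])(*fk(q))
    o=least_squares(f,np.clip(q0,LO+1e-3,HI-1e-3),bounds=(LO,HI)); P,A=fk(o.x); return o.x,np.linalg.norm(P-p),R.from_matrix(Rg.T@A).magnitude()
def run(q,T0,p0,T1,p1,n=12,roll=0.):
    """straight path; roll = extra full turn about tool z"""
    v=R.from_matrix(T0.T@T1).as_rotvec()
    if roll: v=v-2*np.pi*v/np.linalg.norm(v)
    worst=0;mg=9
    for k in range(1,n+1):
        q,a,b=ik(q,p0+(p1-p0)*k/n,T0@R.from_rotvec(v*k/n).as_matrix()); worst=max(worst,a*1000,b*100); mg=min(mg,(q-LO).min(),(HI-q).min())
    return q,worst,mg
E
python3 - <<'E'
from kin import *
s=readout.read_state(); q=np.array(s["joint_positions"]); T0=R.from_quat(s["eef_rot"]).as_matrix(); p0=np.array(s["ee_pos"])
print("fk check",np.round(fk(q)[0]-p0,4),R.from_matrix(T0.T@fk(q)[1]).magnitude())
for yaw in np.radians([-90,-60,-30,0,20,45,75,105,135,165]):
  T=tool(yaw,np.pi/4,True); G=PEG-[0,0,.036]-.003*T[:,2]
  for roll in (0,1):
    qa,w1,m1=run(q,T0,p0,T,G+[0,0,.14],16,roll); qb,w2,m2=run(qa,T,G+[0,0,.14],T,G,6)
    print(int(np.degrees(yaw)),roll,"err %.1f %.1f margin %.2f %.2f"%(w1,w2,m1,m2),qb.round(2), R.from_matrix(T0.T@T).as_rotvec().round(2))
E
```

```text
fk check [ 0.0001 -0.0007 -0.0002] 3.6336151552241157e-16
-90 0 err 0.0 0.0 margin 0.02 0.05 [-0.14  0.95 -0.92  1.43  1.08  1.89 -1.19] [ 0.01 -1.15 -1.84]
-90 1 err 308.1 318.5 margin 0.00 0.00 [-1.06 -0.5   1.34  2.42 -1.27  0.06 -2.6 ] [ 0.01 -1.15 -1.84]
-59 0 err 0.0 0.0 margin 0.05 0.31 [-0.06  0.81 -1.    1.75  1.29  1.66 -0.95] [ 0.01 -0.83 -2.36]
-59 1 err 241.4 254.5 margin 0.00 0.00 [-1.18 -0.5   1.34  2.42 -1.27  0.06 -2.6 ] [ 0.01 -0.83 -2.36]
-29 0 err 0.1 0.0 margin 0.00 0.22 [ 0.11  0.62 -1.08  2.06  1.48  1.3  -0.7 ] [ 0.01 -0.4  -2.83]
-29 1 err 177.0 194.5 margin 0.00 0.00 [-1.29 -0.5   1.34  2.42 -1.27  0.06 -2.6 ] [ 0.01 -0.4  -2.83]
0 0 err 115.1 139.0 margin 0.00 0.00 [-1.41 -0.48  1.34  2.42 -1.27  0.06 -2.6 ] [-0.01 -0.14  3.05]
0 1 err 0.0 0.1 margin 0.14 0.00 [ 0.43  0.42 -1.16  2.29  1.74  0.77 -0.45] [-0.01 -0.14  3.05]
20 0 err 84.7 73.7 margin 0.00 0.00 [ 1.18  0.69 -1.27  2.29 -1.27  0.06 -2.6 ] [-0.   -0.48  2.77]
20 1 err 0.0 0.2 margin 0.04 0.03 [ 0.24  0.2  -0.72  2.35  2.27  0.24 -0.71] [-0.   -0.48  2.77]
45 0 err 45.6 38.6 margin 0.00 0.00 [ 0.
[... 264 characters left out ...]
err 38.4 85.1 margin 0.00 0.00 [-1.63 -0.5   1.34  2.33  0.    0.42  2.6 ] [-0.   -1.15  1.85]
105 0 err 0.0 0.0 margin 0.00 0.03 [-0.14  0.58  0.14  1.74 -0.89  1.25 -2.41] [ 0.   -1.37  1.3 ]
105 1 err 113.0 106.8 margin 0.00 0.00 [-1.79 -0.5   1.34  2.23  0.24  0.66  2.6 ] [ 0.   -1.37  1.3 ]
135 0 err 0.0 0.0 margin 0.00 0.02 [ 0.26  0.84 -0.56  1.38 -0.24  1.46 -2.5 ] [ 0.   -1.51  0.73]
135 1 err 206.2 131.7 margin 0.00 0.00 [-1.97 -0.5   1.34  2.2   0.46  0.8   2.6 ] [ 0.   -1.51  0.73]
165 0 err 0.0 0.0 margin 0.08 0.11 [ 0.22  1.08 -0.87  1.12  0.21  1.8  -2.4 ] [ 0.   -1.57  0.15]
165 1 err 331.0 158.4 margin 0.00 0.00 [-2.14 -0.5   1.34  2.28  0.75  0.84  2.6 ] [ 0.   -1.57  0.15]
```

Run:
```python
from kin import *
s=readout.read_state(); q=np.array(s["joint_positions"]); T0=R.from_quat(s["eef_rot"]).as_matrix(); p0=np.array(s["ee_pos"])
for yaw in np.radians([-75,-65]):
  T=tool(yaw,np.pi/4,True); G=PEG-[0,0,.036]-.003*T[:,2]
  qa,w1,m1=run(q,T0,p0,T,G+[0,0,.14],16); qb,w2,m2=run(qa,T,G+[0,0,.14],T,G,6)
  print(w1,w2,m1,m2,qa.round(2),qb.round(2),rel(T,PEG-[0,0,.036]+[0,0,.14]))
```

```text
0.01772457683932316 0.00047262664166005064 0.14257713776706593 0.16567779962023366 [-0.07  0.71 -1.04  1.51  1.1   1.92 -0.91] [-0.11  0.89 -0.96  1.59  1.18  1.79 -1.07] [0.0062, -0.9979, -2.1075, -0.1428, -0.35, 0.0276]
0.024471450208623784 0.0005568254914991861 0.10518854155534729 0.25839347290941994 [-0.02  0.66 -1.09  1.62  1.15  1.82 -0.81] [-0.08  0.84 -0.99  1.69  1.25  1.71 -0.99] [0.0063, -0.8857, -2.2787, -0.143, -0.3498, 0.0274]
```

Yaw −65° has good joint margins. I'll go above the peg with the cup rolled mouth-down.

step_arm --deltas '[[[0, -0.06, -0.16, -0.01, -0.025, 0.002, 40], [0.001, -0.12, -0.31, -0.02, -0.048, 0.004, 40], [0.001, -0.18, -0.46, -0.029, -0.071, 0.006, 40], [0.002, -0.24, -0.61, -0.038, -0.094, 0.007, 40], [0.002, -0.3, -0.76, -0.048, -0.117, 0.009, 40], [0.002, -0.36, -0.91, -0.057, -0.14, 0.011, 40], [0.003, -0.42, -1.06, -0.067, -0.163, 0.013, 40], [0.003, -0.475, -1.21, -0.076, -0.186, 0.015, 40], [0.004, -0.53, -1.36, -0.086, -0.209, 0.017, 40], [0.004, -0.59, -1.51, -0.095, -0.232, 0.018, 40], [0.005, -0.65, -1.66, -0.105, -0.255, 0.02, 40], [0.005, -0.71, -1.81, -0.114, -0.278, 0.022, 40], [0.005, -0.765, -1.96, -0.123, -0.301, 0.024, 40], [0.006, -0.82, -2.11, -0.133, -0.324, 0.026, 40], [0.006, -0.886, -2.279, -0.143, -0.35, 0.0275, 40], [0.006, -0.886, -2.279, -0.143, -0.35, 0.0275, 40], [0.006, -0.886, -2.279, -0.143, -0.35, 0.0275, 40], [0.006, -0.886, -2.279, -0.143, -0.35, 0.0275, 40]]]'

```text
time: 6.62
ee_pos: [0.5484, 0.1977, 0.2099]
eef_rot: [0.498, 0.78, -0.205, 0.321]
ft_force: [0.2, -0.1, -1.3]
width: 0.0505
grip_force: 35.0
```

Run:
```python
from kin import *
s=st(); T=tool(np.radians(-65),np.pi/4,True); print(rel(T,PEG+[0,0,.104]),rel(T,PEG-[0,0,.036]))
a=cams.camera("top")["img"]; t=cams.camera("side"); b=t["img"]
print("exp mid/peg top side",proj(t,PEG+[0,0,.104]),proj(t,PEG), proj(cams.camera("top"),PEG+[0,0,.104]))
cv2.imwrite("pics/above.png",cv2.resize(np.hstack([a[140:270,190:320],b[160:290,220:350]]),None,fx=3,fy=3,interpolation=cv2.INTER_CUBIC)[...,::-1])
```

```text
{'time': 6.625, 'joint_positions': [0.005, 0.682, -1.128, 1.615, 1.171, 1.842, -0.817], 'ee_pos': [0.548, 0.198, 0.21], 'ft_force': [0.247, -0.115, -1.294], 'width': 0.05, 'grip_force': 34.964}
[[-0.299, 0.907, 0.297], [0.644, 0.421, -0.638], [-0.704, 0.0, -0.71]]
[-0.0009, -0.0047, -0.0012, -0.0007, -0.0002, -0.0011] [-0.0009, -0.0047, -0.0012, 0.0979, -0.0002, 0.0984]
exp mid/peg top side [281.10665041 234.06699236] [284.21486306 255.96789062] [240.69325186 208.86024832]
```

View pics/above.png

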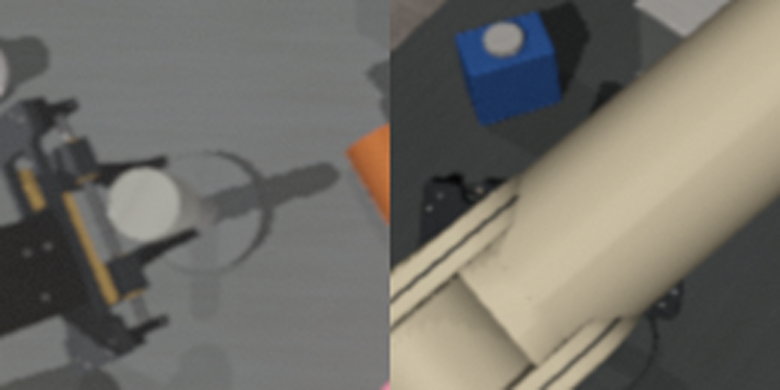

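The top view shows the cup's closed bottom up, circle centre near crop (143,203), so the cup is mouth-down. The side view is hidden by the arm. I check its centre against the peg at height 0.248.

Run:
```python
from meas import *
t=cams.camera("top"); I=t["img"]; g=cv2.GaussianBlur(I,(0,0),.8)
m=np.zeros(g.shape[:2],np.uint8); m[185:230,222:262]=(g.astype(int).sum(2)>520)[185:230,222:262]
c=max(cv2.findContours(m,0,2)[0],key=cv2.contourArea); (u,v),rad=cv2.minEnclosingCircle(c); ys,xs=np.nonzero(m)
print((u,v),rad,xs.mean(),ys.mean(),len(xs),"exp rad",387.75*.026/(1.0896-.248))
print(onz(t,u,v,.248),onz(t,xs.mean(),ys.mean(),.248),proj(t,PEG+[0,0,.143]))
print(cv2.HoughCircles(cv2.resize(g[185:230,222:262,0],None,fx=4,fy=4),cv2.HOUGH_GRADIENT,1,50,param1=60,param2=15,minRadius=38,maxRadius=58))
```

```text
Traceback (most recent call last):
ValueError: max() iterable argument is empty
```

Run:
```python
from meas import *
t=cams.camera("top"); I=t["img"]; g=cv2.GaussianBlur(I,(0,0),.8)
print(g[207,228:262].sum(1).tolist())
for th in (430,470):
    m=np.zeros(g.shape[:2],np.uint8); m[185:230,222:262]=(g.astype(int).sum(2)>th)[185:230,222:262]
    m=blob(m,(237,207)).astype(np.uint8); c=max(cv2.findContours(m,0,2)[0],key=cv2.contourArea); (u,v),rad=cv2.minEnclosingCircle(c); ys,xs=np.nonzero(m)
    print((u,v),rad,xs.mean(),ys.mean(),len(xs),"exp rad",387.75*.026/(1.0896-.248),onz(t,u,v,.248),proj(t,PEG+[0,0,.143]))
h=cv2.HoughCircles(cv2.resize(g[185:230,222:262,0],None,fx=4,fy=4),cv2.HOUGH_GRADIENT,1,50,param1=60,param2=15,minRadius=38,maxRadius=58)
if h is not None: u,v,rr=h[0,0]/4; print(h, onz(t,u+222,v+185,.248))
```

```text
[482, 488, 488, 487, 485, 485, 485, 487, 490, 492, 495, 497, 499, 499, 499, 500, 500, 500, 498, 492, 471, 429, 379, 349, 340, 337, 332, 322, 309, 297, 288, 280, 273, 265]
(237.31954956054688, 207.80075073242188) 11.680961608886719 237.46246973365618 207.95641646489105 413 exp rad 11.97896863117871 [0.55055214 0.19467368 0.248     ] [236.68517416 208.49998076]
(237.56541442871094, 207.81776428222656) 10.788542747497559 237.52247191011236 207.91573033707866 356 exp rad 11.97896863117871 [0.55052804 0.1941368  0.248     ] [236.68517416 208.49998076]
[[[61.5 91.5 48.5]]] [0.55039373 0.19454706 0.248     ]
```

Cup centre is within 2 mm of the peg axis, against 9 mm clearance. Descend.

step_arm --deltas '[[[0, -0.005, -0.001, 0.018, 0, 0.018, 40], [0, -0.005, -0.001, 0.035, 0, 0.035, 40], [0, -0.005, -0.001, 0.05, 0, 0.05, 40], [0, -0.005, -0.001, 0.064, 0, 0.064, 40], [0, -0.005, -0.001, 0.078, 0, 0.078, 40], [0, -0.005, -0.001, 0.088, 0, 0.088, 40], [0, -0.005, -0.001, 0.093, 0, 0.093, 40], [0, -0.005, -0.001, 0.093, 0, 0.093, 40]]]'

```text
time: 7.88
ee_pos: [0.5474, 0.1993, 0.0781]
eef_rot: [0.495, 0.78, -0.206, 0.323]
ft_force: [-0.4, -0.8, -0.6]
width: 0.0506
grip_force: 35.0
```

step_arm --deltas '[[[0, 0, 0, 0.002, 0, 0.002, 40], [0, 0, 0, 0.004, 0, 0.004, 40], [0, 0, 0, 0.005, 0, 0.005, 40], [0, 0, 0, 0.006, 0, 0.006, 40]]]'

```text
time: 8.38
ee_pos: [0.5474, 0.1993, 0.0698]
eef_rot: [0.495, 0.78, -0.206, 0.323]
ft_force: [0.5, -0.4, -1.0]
width: 0.0501
grip_force: 35.0
```

step_arm --deltas '[[[0, 0, 0, 0.001, 0, 0.001, 40], [0, 0, 0, 0.002, 0, 0.002, 40], [0, 0, 0, 0.003, 0, 0.003, 40]]]'

```text
time: 8.75
ee_pos: [0.5477, 0.1992, 0.0683]
eef_rot: [0.496, 0.779, -0.207, 0.325]
ft_force: [-7.3, -1.1, 21.0]
width: 0.0507
grip_force: 34.9
```

Contact at the expected height (21 N): the cup is home. Ease off, open, look at the state, then back out along the tool axis.

step_arm --deltas '[[[0, 0, 0, -0.002, 0, -0.002, 40], [0, 0, 0, -0.002, 0, -0.002, 65], [0, 0, 0, -0.002, 0, -0.002, 100], [0, 0, 0, -0.002, 0, -0.002, 100], [0, 0, 0, -0.002, 0, -0.002, 100], [0, 0, 0, -0.002, 0, -0.002, 100], [0, 0, 0, -0.002, 0, -0.002, 100]]]'

```text
time: 9.62
ee_pos: [0.5474, 0.1992, 0.0684]
eef_rot: [0.495, 0.78, -0.206, 0.323]
ft_force: [-0.6, -0.1, 0.3]
width: 0.0864
grip_force: 0.0
```

step_arm --deltas '[[[0, 0, 0, -0.002, 0, -0.02, 100], [0, 0, 0, -0.002, 0, -0.05, 100], [0, 0, 0, -0.002, 0, -0.09, 100], [0, 0, 0, -0.002, 0, -0.14, 100], [0, 0, 0, -0.002, 0, -0.19, 100], [0, 0, 0, -0.002, 0, -0.24, 100], [0, 0, 0, -0.002, 0, -0.24, 100]]]'

```text
time: 10.5
ee_pos: [0.4736, 0.3563, 0.243]
eef_rot: [0.494, 0.781, -0.203, 0.323]
ft_force: [0.5, -0.3, 0.2]
width: 0.0871
grip_force: 0.0
```

Run:
```python
from kin import *
s=st(); t=cams.camera("top");u=cams.camera("side")
cv2.imwrite("pics/placed.png",cv2.resize(np.hstack([t["img"][150:270,200:320],u["img"][190:310,225:345]]),None,fx=3,fy=3,interpolation=cv2.INTER_CUBIC)[...,::-1])
print("expected cup bottom centre px top/side",proj(t,PEG+[0,0,.003]),proj(u,PEG+[0,0,.003]))
q=np.array(s["joint_positions"]); T0=R.from_quat(s["eef_rot"]).as_matrix(); p0=np.array(s["ee_pos"])
# handle goals: tool down, tool y along +-e
for sg in(1,-1):
    y=sg*E3; z=-K; Tg=np.stack([np.cross(y,z),y,z],1); G=H+.003*K
    for roll in(0,1):
        qa,w,m=run(q,T0,p0,Tg,G+[0,0,.12],16,roll); qb,w2,m2=run(qa,Tg,G+[0,0,.12],Tg,G,6)
        print(sg,roll,round(w,2),round(w2,2),round(m,2),round(m2,2),qb.round(2),rel(Tg,H+[0,0,.12]))
```

```text
{'time': 10.5, 'joint_positions': [-0.377, 0.76, -1.069, 1.381, 1.102, 2.036, -0.938], 'ee_pos': [0.474, 0.356, 0.243], 'ft_force': [0.477, -0.252, 0.153], 'width': 0.087, 'grip_force': 0.0}
[[-0.304, 0.903, 0.304], [0.641, 0.429, -0.636], [-0.705, 0.002, -0.71]]
expected cup bottom centre px top/side [249.59683922 209.66054687] [284.13232487 255.38774626]
1 0 0.01 0.0 0.0 0.07 [ 1.24  0.54 -1.31  1.76  0.55  1.27 -0.33] [0.2223, 0.7643, 0.5394, -0.3595, -0.1805, 0.3106]
1 1 213.44 164.9 0.0 0.0 [-0.58  0.14  0.8   2.42  4.41  0.06  1.9 ] [0.2223, 0.7643, 0.5394, -0.3595, -0.1805, 0.3106]
-1 0 24.55 22.68 0.0 0.0 [ 1.25  0.73 -1.47  1.75  0.77  1.4   2.6 ] [-0.996, 0.2897, -2.4023, -0.3595, -0.1805, 0.3106]
-1 1 16.81 14.82 0.0 0.0 [-0.84  0.52  1.34  1.86 -0.54  1.21 -2.6 ] [-0.996, 0.2897, -2.4023, -0.3595, -0.1805, 0.3106]
```

View pics/placed.png

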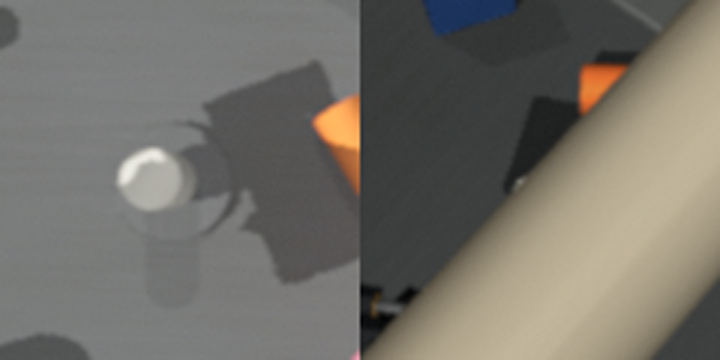

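The top view shows the cup seated on the peg, closed bottom up, at crop (151,180), i.e. pixel (250.3,210), against (249.6,209.7) expected. Now to the handle.

step_arm --deltas '[[[0.015, 0.05, 0.035, -0.024, -0.012, 0.015, 60], [0.03, 0.1, 0.07, -0.048, -0.024, 0.035, 60], [0.05, 0.17, 0.12, -0.08, -0.04, 0.065, 60], [0.07, 0.24, 0.17, -0.112, -0.056, 0.095, 60], [0.09, 0.31, 0.22, -0.144, -0.072, 0.125, 60], [0.11, 0.38, 0.27, -0.176, -0.088, 0.155, 60], [0.13, 0.45, 0.32, -0.208, -0.104, 0.185, 60], [0.15, 0.52, 0.37, -0.24, -0.12, 0.215, 60], [0.17, 0.59, 0.42, -0.272, -0.136, 0.24, 60], [0.19, 0.66, 0.47, -0.304, -0.152, 0.265, 60], [0.21, 0.72, 0.51, -0.336, -0.168, 0.29, 60], [0.222, 0.764, 0.539, -0.36, -0.18, 0.31, 60], [0.222, 0.764, 0.539, -0.36, -0.18, 0.31, 60], [0.222, 0.764, 0.539, -0.36, -0.18, 0.31, 60], [0.222, 0.764, 0.539, -0.36, -0.18, 0.31, 60], [0.222, 0.764, 0.539, -0.36, -0.18, 0.31, 60]]]'

```text
time: 12.6
ee_pos: [0.5142, -0.1525, 0.2755]
eef_rot: [0.751, 0.66, -0.001, 0.0]
ft_force: [-0.5, 0.1, -0.5]
width: 0.0521
grip_force: 0.0
```

Run:
```python
from kin import *
s=st(); u=cams.camera("side"); t=cams.camera("top")
y=E3; Tg=np.stack([np.cross(y,-K),y,-K],1); print(rel(Tg,H+[0,0,.12]),rel(Tg,H))
q=np.array(s["joint_positions"]); T0=R.from_quat(s["eef_rot"]).as_matrix(); p0=np.array(s["ee_pos"])
qb,w,m=run(q,T0,p0,Tg,H+.003*K,8); print(w,m,qb.round(2))
a=np.hstack([t["img"][150:270,330:450],u["img"][100:220,280:400]])
cv2.imwrite("pics/hpre.png",cv2.resize(a,None,fx=3,fy=3,interpolation=cv2.INTER_CUBIC)[...,::-1])
```

```text
{'time': 12.6, 'joint_positions': [1.286, 0.405, -1.351, 1.602, 0.4, 1.457, -0.223], 'ee_pos': [0.514, -0.153, 0.275], 'ft_force': [-0.486, 0.094, -0.463], 'width': 0.052, 'grip_force': 0.0}
[[0.128, 0.992, -0.001], [0.992, -0.128, -0.002], [-0.002, -0.0, -1.0]]
[-0.0002, 0.0016, 0.0001, -0.0002, -0.0003, 0.0005] [-0.0002, 0.0016, 0.0001, 0.0, -0.0002, 0.1205]
0.0005885148970148783 0.12574104277519793 [ 1.22  0.51 -1.26  1.76  0.51  1.25 -0.3 ]
```

View pics/hpre.png

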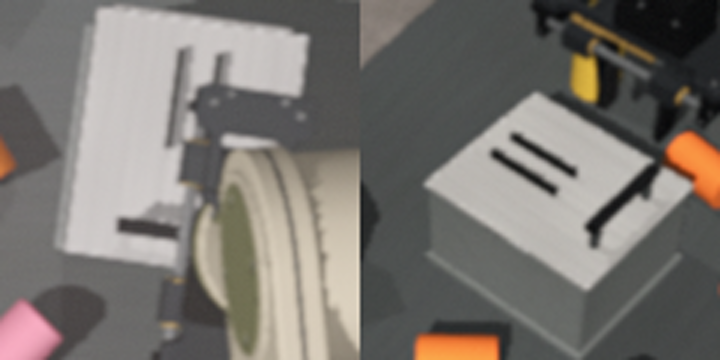

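The handle is clear and the lid still shut; bar ends in the side half are at (590,225) and (655,170), which is about (357,175) and (378,157) in the full picture. I check that against the top-view estimate.

Run:
```python
from meas import *
u=cams.camera("side"); J=u["img"].astype(int); m=np.zeros(J.shape[:2],bool); m[150:182,350:385]=(J.sum(2)<230)[150:182,350:385]
ys,xs=np.nonzero(m); print(len(xs),xs.min(),xs.max(),ys.min(),ys.max())
a,b=onz(u,356.7,175,.152),onz(u,378.3,156.7,.152); print(a,b,(a+b)/2,np.linalg.norm(a-b)); print("H proj",proj(u,H))
print([proj(u,H+d*.052*np.array([.129,.9916,0])).round(1).tolist() for d in(-1,1)])
```

```text
178 350 384 150 181
[ 0.51816727 -0.10440924  0.152     ] [ 0.50216082 -0.20058389  0.152     ] [ 0.51016405 -0.15249656  0.152     ] 0.0974975348044508
H proj [366.63941976 164.99903821]
[[377.4, 155.2], [355.4, 175.3]]
```

Both views agree within a few mm. Descend 120 mm, then close.

step_arm --deltas '[[[0, 0.002, 0, 0, 0, 0.03, 60], [0, 0.002, 0, 0, 0, 0.06, 60], [0, 0.002, 0, 0, 0, 0.085, 60], [0, 0.002, 0, 0, 0, 0.105, 60], [0, 0.002, 0, 0, 0, 0.117, 60], [0, 0.002, 0, 0, 0, 0.12, 60], [0, 0.002, 0, 0, 0, 0.12, 60], [0, 0.002, 0, 0, 0, 0.12, 60]]]'

```text
time: 13.75
ee_pos: [0.5146, -0.1536, 0.1561]
eef_rot: [0.752, 0.66, 0.0, 0.0]
ft_force: [1.3, -0.4, 0.1]
width: 0.0522
grip_force: 0.0
```

step_arm --deltas '[[[0, 0, 0, 0, 0, 0, 40], [0, 0, 0, 0, 0, 0, 25], [0, 0, 0, 0, 0, 0, 10], [0, 0, 0, 0, 0, 0, 5], [0, 0, 0, 0, 0, 0, 5], [0, 0, 0, 0, 0, 0, 5], [0, 0, 0, 0, 0, 0, 5], [0, 0, 0, 0, 0, 0, 5]]]' --squeeze 45

```text
time: 14.75
ee_pos: [0.5127, -0.1533, 0.1552]
eef_rot: [0.752, 0.66, -0.001, -0.002]
ft_force: [-9.2, 0.5, 6.4]
width: 0.013
grip_force: 44.9
```

Bar held (13 mm, 45 N). Lift along the hinge arc in small steps to about 0.1 rad first.

step_arm --deltas '[[[0.01, 0, 0, 0, -0.001, -0.002, 5], [0.02, 0, 0, 0, -0.001, -0.0035, 5], [0.03, 0, 0, 0, -0.001, -0.005, 5], [0.04, 0, 0, 0, 0, -0.007, 5], [0.05, 0, 0, 0, 0, -0.009, 5], [0.06, 0, 0, 0, 0.001, -0.0105, 5], [0.075, 0, 0, 0, 0.002, -0.013, 5], [0.09, 0, 0, 0, 0.002, -0.0155, 5], [0.1, 0, 0, 0, 0.003, -0.017, 5], [0.1, 0, 0, 0, 0.003, -0.017, 5]]]' --squeeze 50

```text
time: 16.0
ee_pos: [0.5177, -0.154, 0.1727]
eef_rot: [0.751, 0.659, -0.033, -0.038]
ft_force: [5.4, -0.5, -3.2]
width: 0.0127
grip_force: 50.1
```

step_arm --deltas '[[[0.015, 0, 0, 0, 0.001, -0.003, 5], [0.03, 0, 0, 0, 0.002, -0.0055, 5], [0.045, 0, 0, 0, 0.003, -0.008, 5], [0.06, 0, 0, 0, 0.004, -0.011, 5], [0.075, 0, 0, 0, 0.005, -0.0135, 5], [0.09, 0, 0, 0, 0.006, -0.016, 5], [0.1, 0, 0, 0, 0.0065, -0.018, 5], [0.1, 0, 0, 0, 0.0065, -0.018, 5], [0.1, 0, 0, 0, 0.0065, -0.018, 5]]]'

```text
time: 17.12
ee_pos: [0.5248, -0.1549, 0.19]
eef_rot: [0.748, 0.656, -0.066, -0.076]
ft_force: [-5.6, 0.6, -0.7]
width: 0.0122
grip_force: 50.1
```

Run:
```python
from kin import *
s=st(); print("grasp pt",np.array(s["ee_pos"])+.003*R.from_quat(s["eef_rot"]).as_matrix()[:,2])
t=cams.camera("top");u=cams.camera("side")
a=np.hstack([t["img"][140:270,225:425],u["img"][110:240,280:400]])
cv2.imwrite("pics/end.png",cv2.resize(a,None,fx=2.5,fy=2.5,interpolation=cv2.INTER_CUBIC)[...,::-1])
```

```text
{'time': 17.125, 'joint_positions': [1.021, 0.62, -1.162, 1.532, 0.512, 1.563, -0.312], 'ee_pos': [0.525, -0.155, 0.19], 'ft_force': [-5.612, 0.59, -0.694], 'width': 0.012, 'grip_force': 50.072}
[[0.13, 0.971, -0.2], [0.992, -0.127, 0.027], [0.001, -0.201, -0.98]]
grasp pt [ 0.52418104 -0.15480448  0.18701552]
```

View pics/end.png

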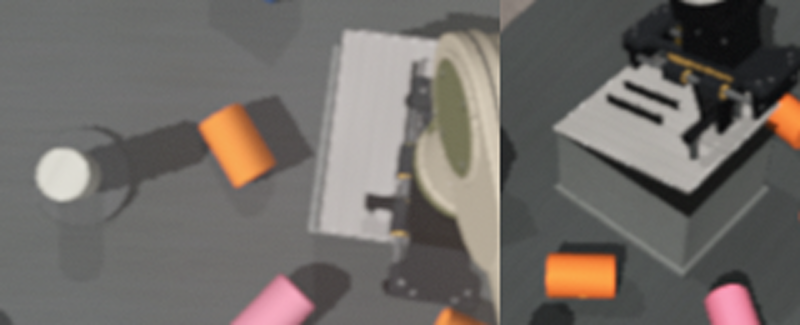

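The lid is ajar, held by the fingers; its front-left corner is near (690,190) in the right half, full-picture (356,186). The cup stands on the peg at (65,172). I check the angle from that corner.

Run:
```python
from kin import *
u=cams.camera("side"); n=np.array([.129,.9916,0]); hg=H+.175*E3-.039*K
for f in(.1,.15,.2,.25):
    e=lambda x,z:hg+n*.088+E3*(-x*np.cos(f)+z*np.sin(f))+K*(x*np.sin(f)+z*np.cos(f))
    print(f,proj(u,e(.203,.006)).round(1),proj(u,e(.203,0)).round(1))
J=u["img"]; print(J[178:202,356].sum(1).tolist()); st()
```

```text
0.1 [354.4 190.5] [354.5 192. ]
0.15 [354.3 187.9] [354.4 189.5]
0.2 [353.9 185.2] [354.1 186.8]
0.25 [353.5 182.4] [353.7 184.1]
[526, 525, 520, 522, 526, 530, 526, 478, 331, 166, 85, 67, 71, 71, 74, 74, 86, 120, 183, 232, 249, 250, 247, 245]
{'time': 17.275, 'joint_positions': [1.021, 0.62, -1.162, 1.532, 0.512, 1.563, -0.312], 'ee_pos': [0.525, -0.155, 0.19], 'ft_force': [-4.246, 0.997, 0.044], 'width': 0.012, 'grip_force': 50.071}
[[0.13, 0.971, -0.199], [0.992, -0.127, 0.027], [0.001, -0.201, -0.98]]
```

The corner row of about 186 gives about 0.19–0.2 rad, a gap of about 40 mm, which agrees with the arm's height. Hand in.

```bash
python3 -c "
from bench import r; print(r.close_job())"
```

```text
the job is handed in; nothing more can be done
None
```

The job is handed in at about 17 s: the cup stands mouth down and fully home on the peg, and the fingers hold the lid ajar at about 0.2 rad, a gap of about 40 mm. The arm stayed clear of the tin, the oil bottle and the bush.

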